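# Release the locked-out specimen tray, slide it home and clear the filter wheel

### The arm

A 6-joint arm with a two-finger parallel gripper is mounted at the origin on the work surface. World frame = base frame: x ahead of the robot, y to its left, z up, the work surface at z = 0. Lengths are in mm, angles in rad, forces in N, time in s.
With the tool pointing down it reaches from about 275 to 750 mm from the base axis. Payload 10.2 kg.
Tool frame: the origin (TCP) lies midway between the tips of the shut fingers; the grasp point (between the pads) lies 19 mm behind it; z points along the fingers, y is the line along which they close (so a half turn about z gives the same grasp; the last joint's range is limited). The gripper opens to 85 mm and grips with 20 to 120 N. Pads are 22 mm wide; open, the fingers measure 114 mm over their backs; the gripper's body (76 mm by 85 mm) begins 54 mm behind the grasp point. The pads swing forward as they close: fully open they stand 13 mm farther back than shut.
Start: joints at [-1.463, 0.313, 1.498, -0, 1.331, -0.223], TCP at [170.507, -496.547, 231.294] pointing down, gripper open.
Joint ranges: [-2.94, 2.94], [-0.97, 2.17], [0.19, 2.56], [-1.23, 4.37], [0.02, 3.11], [-2.88, 2.88]. Speed limits (rad/s): [2.39, 2.39, 3.01, 3.14, 3.14, 3.14].

### API

Orientations are given as a rotation vector (axis times angle).
In Python, from rig import * gives the robot as it stands.
- The arm moves only by the tool servo_tool, never from a script. Its argument "motion" is a list of rows, each a list of 3 entries, a list of its own where there are three numbers: the shift along the world's x, y, z in units of 75 cm (1.0 is 75 cm), then the turn, a rotation vector about the world's x, y, z in units of 30 degrees (1.0 is 30 degrees), then the opening, from -1 (shut) to 1 (fully open), so that 0 is half open. A call has 1 to 10 rows; each row is the pose to reach, as a shift and turn from the pose commanded when the call began; what a row does not reach only later rows make up. A row lasts 1/8 s, in which the tool goes at most 62.5 mm and 10.7 degrees, less where a joint would pass 70% of its speed; a pose out of reach is approached as far as the arm can. A call with a number of a shift or a turn outside -1 to 1 is refused whole. A call with a gripper value outside its range is refused whole. The fingers move at their own pace and stop on an object; "grip_force" is the grip in N (left out, the last holds). Time passes only in rows, so rows that repeat a pose let the fingers close. It gives the time, the measured TCP pose, the force, the opening and the grip force at its end, in the units of the state.
- get_obs(): the state, without advancing time (a new reading comes with each control period).
- snapshot(name): name is "side" or "top"; returns a dict with "img" (420x560x3 uint8, blue, green, red), "camera_matrix" (3x3 intrinsics, pixels), "R" (3x3) and "t" (3): a world point X has camera coordinates R X + t. Camera axes: x right, y down, z forward; pixel columns grow to the right and rows downward; lengths in mm; the calibration is good to about 2 mm. A picture is of the moment at which its call begins. There is no depth.
- close_job(): hands the job in; it is judged then, once.
The state is a dict: "time": time; "joint_pos": joint angles; "qd": joint speeds; "tau": joint torques, N m; "tcp_pos": TCP position; "tool_rot": TCP orientation; "contact_force": force on the tool from outside, world axes, zero at the start; "moment": the same for the moment, N m; "finger_gap": finger opening in mm; "finger_force": force on a finger pad.
Only numpy, scipy, OpenCV 4.12 (cv2) and the standard library are available. Lean on these libraries where they do the work, as an engineer would, in place of code of your own. Each camera call takes 0.05 s, during which the arm holds its last target. There are 200 camera calls.

### The job

The specimen tray of the inspection microscope is locked fully out on its slides: press down the release lever beside the tray's handle and slide the tray, with the framed panel lying on it, fully home under the microscope without slamming it. Also turn the filter wheel under the zoom tube until it has clicked into place with its one empty hole under the tube. Let the lever spring back up and leave the other things on the bench where they are.

Things in the scene. Friction and masses are not known exactly. Their poses are not given: they have to be found in the camera images.
- station: inspection microscope fixed to the bench: black base plate 345 x 270 mm, steel column, white zoom tube with camera on top. Origin on the bench; +x is the way the tray goes home (roughly to the robot's left), +y roughly towards the robot, z up. In this frame the tube (25 mm radius, 29 mm in a clamp ring 290 to 320 mm up) stands at x -10, y 0 mm, the column at x 180, y 0 mm
- tray (a joint): travel of the tray (m): 0 = fully out and locked, 0.18 = fully home against its stop. Runs along the station's x axis, about 4 N of drag, stays where it is left. While locked it cannot be pushed in
- tray_centre (a point): centre of the upper face of the tray's floor, 34 mm above the bench; moves with the tray. The tray is an aluminium pan 210 x 160 mm, 50 mm high at its walls, with a white front plate (6 mm thick, top 95 mm above the bench) facing the station's -x and, 35 mm off that plate, a steel pull bar 90 mm long, 68 mm up, its middle 20 mm to the station's -y of the tray's centre line
- tray_front (a point): point on the outer face of the tray's front plate straight behind the paddle, 80.5 mm above the bench (the plate is solid from 66 to 95 mm up there; the lever passes through a notch below). Push here along the station's +x to slide the tray in
- paddle (a point): centre of the upper face of the release lever's paddle: a plain level steel plate 32 mm long (station x), 30 mm wide (station y), 5 mm thick, 63 mm above the bench. It sticks out of the front plate beside the pull bar, its centre 19 mm in front of the plate's outer face. Moves with the tray
- release (a joint): release lever (rad), a flat bar along the tray's side, pivoted 130 mm behind the paddle's centre: 0 = up, latched; 0.09 = paddle fully down (11.5 mm). Needs 4 N at first, 7 N fully down. From 0.065 (paddle 8.5 mm down) its rear tooth clears the catch and the tray can be pushed; keep the paddle down for the tray's first 28 mm, then the tooth is past the catch. Springs up when let go
- wheel_axis (a point): axis of the filter wheel at mid-thickness, 190 mm above the bench. Level aluminium disc, 50 mm radius, 8 mm thick; six 21 mm holes at 36 mm radius (five with white frosted filters, one empty); six flat finger tabs, midway between the holes, stick out of the rim like spokes to 74 mm radius, 14 mm wide, round-ended. On the side away from the tube (station +y) the tabs are free above and 80 mm below
- open_hole (a point): centre of the wheel's one empty hole; turns with the wheel, 36 mm from its axis
- beam (a point): optical axis of the zoom tube at the wheel's height, 36 mm from the wheel's axis towards the station's -y: the empty hole belongs here
- wheel (a joint): angle of the filter wheel (rad), growing counter-clockwise seen from above, endless both ways. A sprung roller clicks it into one of six stops pi/3 apart; 0 or any multiple of 2 pi = empty hole under the tube. At a stop the tabs stand at multiples of 60 degrees from the station's x axis, two of them 30 degrees either side of its +y. About 3 N at a tab turns it; past half way it jumps to the next
- panel: framed panel lying loose on the tray: aluminium frame 150 x 140 x 8 mm with a brown plate in it, 0.2 to 0.45 kg; origin at the centre of its underside, z up
- chip_tray: dark partitioned chip tray 100 x 75 x 12 mm on the bench in front of the tray; origin at the centre of its underside
- tweezers: steel tweezers 125 mm long lying on the base plate; origin near the middle of the underside
- loupe: black eye loupe, 38 mm across, 34 mm high, standing on the base plate; origin at the centre of its underside
- gel_box: small flat box with a pale lid, 85 x 85 x 25 mm; origin at the centre of its underside
- ipa_bottle: white plastic bottle, 64 mm across, 150 mm high; origin at the centre of its underside
- swab_jar: open glass jar, 68 mm across, 75 mm high, with swabs; origin at the centre of its underside
Not all that is in view belongs to the job. What is meant by the panel is not blue or yellow, and is the smaller of those in its own colour.

How it is judged:
By the outcome, as a careful person would: the job done as asked, in the order asked, and still so for the second after the job is handed in, with the robot touching nothing.
It also fails if it takes over 69 s, if anything falls off the work surface, if the arm or the gripper's body presses on something with over 40 N, if the wrist force passes 120 N, or if a joint passes its speed limit or range.

## Working session

There is one attempt and no reset: what is moved stays moved. The work goes in short steps, Python scripts to look and compute and a tool call to move; the robot and the scene stay as the last step left them, time stands still between calls to the robot, and variables do not carry over. Pictures are saved under pics/ and viewed, at most 10 in all, crops included, and the job is handed in when it is done.

Besides the shell and the picture viewer there is one more tool, called after "Emit:" as name([rows], argument=value, ...), one row to a line, values as JSON. servo_tool: Moves the arm, as the interface text tells. Shifts and turns lie within -1 to 1; 1 stands for 75 cm of shift or 30 degrees of turn. Its arguments: {"type":"object","properties":{"motion":{"type":"array"},"grip_force":{"type":"number"}},"required":["motion"]}

```bash
mkdir -p pics; ls
python3 - <<'E'
from rig import *
import cv2
for n in("side","top"):
    s=snapshot(n);cv2.imwrite(f"pics/{n}0.png",s["img"]);print(n,s["camera_matrix"].tolist(),s["R"].round(4).tolist(),s["t"].tolist() if hasattr(s["t"],'tolist') else s["t"])
o=get_obs();print(o)
E
```

```text
pics
side [[460.6493577008146, 0.0, 289.54901774353954], [0.0, 460.6493577008146, 217.7098327032946], [0.0, 0.0, 1.0]] [[-0.5801, -0.8146, -0.0011], [-0.6157, 0.4394, -0.6541], [0.5333, -0.3788, -0.7564]] [289.28810170587013, 397.7193339603441, 1169.2737943774707]
top [[479.1316397195469, 0.0, 278.5796904133431], [0.0, 479.1316397195469, 207.71969266757637], [0.0, 0.0, 1.0]] [[-0.0283, -0.9995, 0.0139], [-0.9907, 0.0262, -0.1338], [0.1334, -0.0175, -0.9909]] [-21.186040961430486, 509.75161849669354, 1699.060846873166]
{'time': 0.1, 'joint_pos': array([-1.46339275e+00,  3.13410340e-01,  1.49833543e+00, -3.15679269e-05,
        1.33101832e+00, -2.23386008e-01]), 'qd': array([-0.00100027, -0.00244419, -0.00197814, -0.00021763,  0.00137132,
        0.00159643]), 'tau': array([ 1.72181230e-03, -4.12902188e+01, -2.60144985e+01, -2.48368015e-04,
        2.99960222e-03,  1.86434607e-05]), 'tcp_pos': array([ 170.47771359, -496.31155447,  230.79363653]), 'tool_rot': array([-3.09756349e+00, -5.17056114e-01, -5.85475882e-05]), 'contact_force': array([0.63448438, 0.27978509, 0.3446148 ]), 'moment': array([ 0.06168923,  0.01583173, -0.00309309]), 'finger_force': 0.0, 'finger_gap': 85.2866378539091}
```

View pics/side0.png

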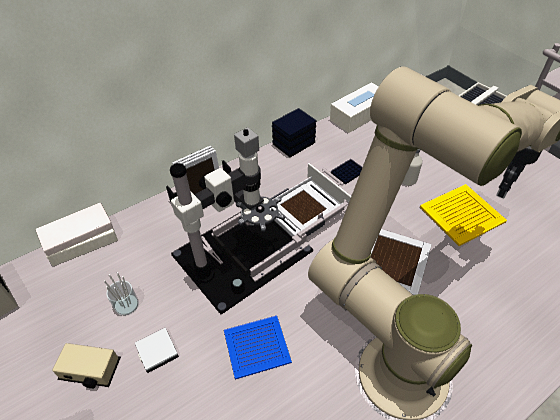

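View pics/top0.png

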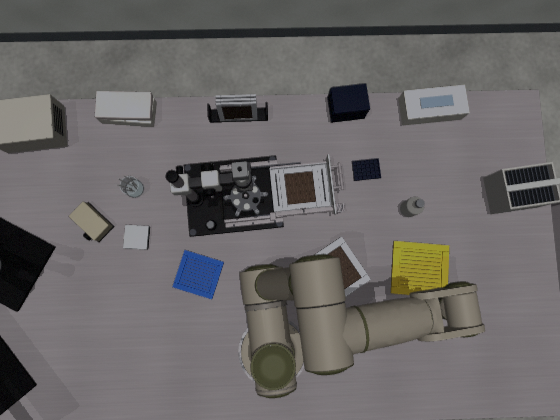

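Brown candidates: the panel on the tray (top 300,187 / side 303,207), the large panel on the bench (top 345,265 / side 400,258) and the rack of panels (top 237,110). I'll take the one on the tray, and check it in a close crop.

Run:
```python
import cv2
a=cv2.imread("pics/top0.png")[145:245,160:360];cv2.imwrite("pics/topc.png",cv2.resize(a,(800,400),interpolation=cv2.INTER_CUBIC))
a=cv2.imread("pics/side0.png")[150:270,200:360];cv2.imwrite("pics/sidec.png",cv2.resize(a,(800,600),interpolation=cv2.INTER_CUBIC))
```

```text
(no output)
```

View pics/topc.png

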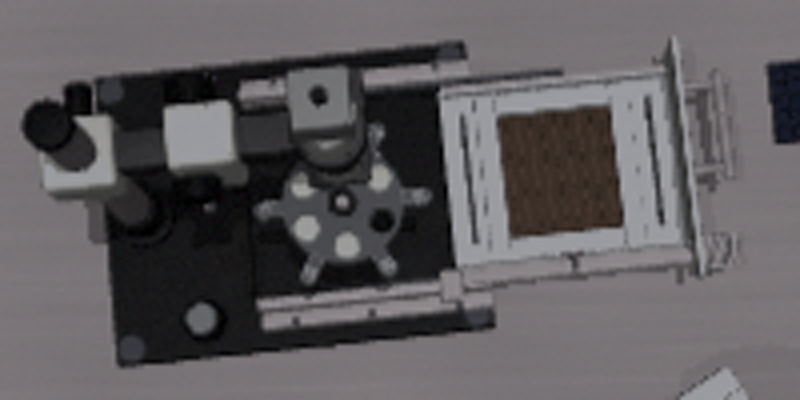

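View pics/sidec.png

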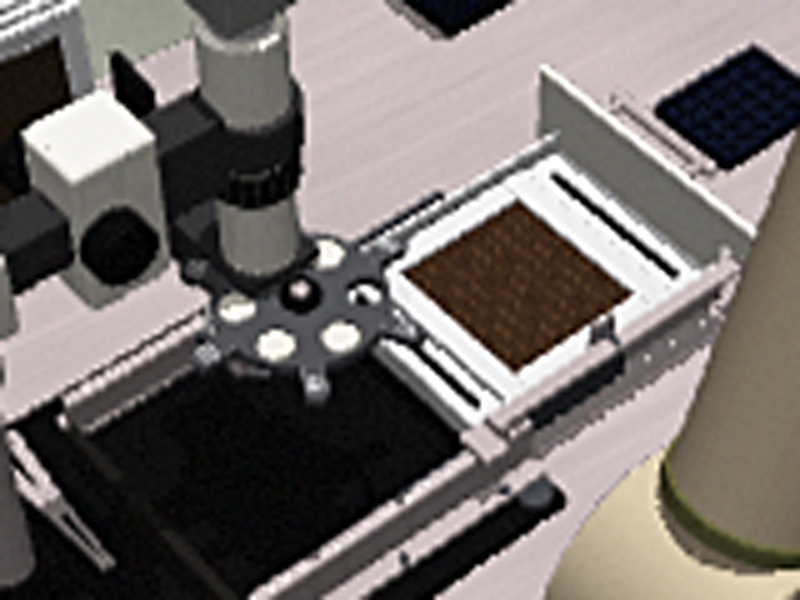

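The crops confirm it: the small brown panel lies on the tray. In the top crop the front plate's top edge runs (672,40)–(703,272) and the paddle is near (722,250). The wheel hub is at (343,203) and the empty hole is the dark one at (382,220), two clicks counter-clockwise short of the tube.

```bash
cat > h.py <<'E'
from rig import *
import numpy as np, cv2
def ray(s,px,z):
    K,R,t=s["camera_matrix"],np.array(s["R"]),np.array(s["t"])
    d=R.T@np.linalg.solve(K,[px[0],px[1],1]);c=-R.T@t
    return c+d*(z-c[2])/d[2]
E
python3 - <<'E'
from h import *
T=snapshot("top");S=snapshot("side")
top=lambda p,z:ray(T,(p[0]/4+160,p[1]/4+145),z).round(1)
sd=lambda p,z:ray(S,(p[0]/5+200,p[1]/5+150),z).round(1)
print("plate",top((672,40),95),top((703,272),95),"side far end",sd((543,68),95))
print("paddle",top((722,250),63), "bar",top((720,75),68),top((732,175),68))
for p in((97,80),(465,43),(493,322),(118,365)):print("base",top(p,15))
for p,n in(((343,203),"hub"),((380,180),"h"),((305,227),"h"),((347,245),"h"),((382,220),"open"),((387,272),"tab"),((312,275),"tab"),((262,211),"tab"),((425,196),"tab")):print(n,top(p,194))
print("side wheel tabs",sd((316,388),194),sd((205,355),194),"hub",sd((298,293),198),"open",sd((365,294),194))
E
```

```text
plate [ 684.9 -214.7   95. ] [ 477.  -233.1   95. ] side far end [ 687.7 -213.1   95. ]
paddle [ 500.1 -255.3   63. ] bar [ 658.2 -260.    68. ] [ 566.7 -266.6   68. ]
base [679.9 308.3  15. ]
base [706.5 -32.3  15. ]
base [445.8 -50.6  15. ]
base [415.9 289.9  15. ]
hub [530.1  74.5 194. ]
h [548.5  43.7 194. ]
h [510.9 106.1 194. ]
h [495.1  71.9 194. ]
open [515.1  42.8 194. ]
tab [471.9  39.7 194. ]
tab [471.1 101.  194. ]
tab [525.2 141.1 194. ]
tab [534.1   7.  194. ]
side wheel tabs [472.  105.4 194. ] [526.4 141.7 194. ] hub [532.   77.7 198. ] open [512.9  46.  194. ]
```

Emit:
servo_tool([
  [[0.05,0.036,0],[0,0,-0.06],-1],
  [[0.1,0.073,0],[0,0,-0.12],-1],
  [[0.15,0.11,0],[0,0,-0.18],-1],
  [[0.2,0.146,0],[0,0,-0.24],-1],
  [[0.25,0.182,0],[0,0,-0.3],-1],
  [[0.3,0.219,0],[0,0,-0.36],-1],
  [[0.35,0.255,-0.02],[0,0,-0.42],-1],
  [[0.4,0.292,-0.07],[0,0,-0.47],-1],
  [[0.4393,0.3207,-0.12],[0,0,-0.47],-1],
  [[0.4393,0.3207,-0.14],[0,0,-0.47],-1],
], grip_force=30)

```text
time: 1.45
tcp_pos: [500.5, -253.9, 123.9]
tool_rot: [-3.136, -0.138, 0.004]
contact_force: [0.2, -1.0, -0.0]
finger_gap: 0.2
finger_force: 0.0
```

Run:
```python
from h import *
S=snapshot("side");T=snapshot("top");o=get_obs();print(o["tcp_pos"],o["tool_rot"],o["contact_force"],o["finger_gap"],o["time"])
for s in(S,T):
    K=s["camera_matrix"];u=K@(np.array(s["R"])@np.array([500,-256,63])+s["t"]);print(u[:2]/u[2])
a=S["img"][140:240,290:410];b=T["img"][140:240,280:400]
cv2.imwrite("pics/c1.png",np.hstack([cv2.resize(x,(400,333),interpolation=cv2.INTER_CUBIC) for x in(a,b)]))
```

```text
[ 499.26544755 -255.69134612  124.84556419] [-3.13690642 -0.13362473  0.00382155] [-0.60486753 -0.24736812  0.37613967] 0.37863661282409355 1.55
[353.96974224 197.91564258]
[340.69674482 207.51941901]
```

View pics/c1.png

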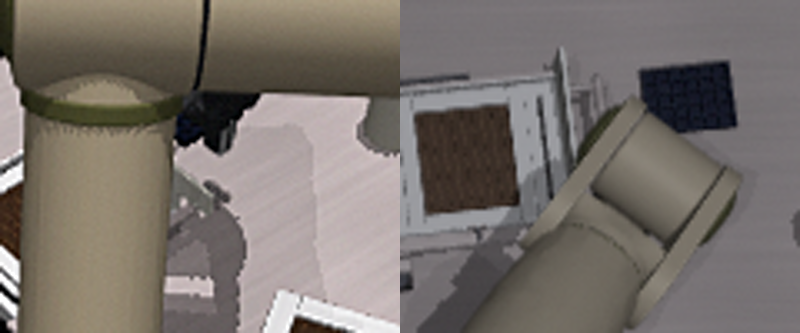

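The crops show the arm hiding most of the front. The paddle peeks out at side crop (213,190), which matches the predicted point, so I'll press down.

Emit:
servo_tool([
  [[0,0,-0.03],[0,0,0],-1],
  [[0,0,-0.055],[0,0,0],-1],
  [[0,0,-0.074],[0,0,0],-1],
  [[0,0,-0.08],[0,0,0],-1],
  [[0,0,-0.084],[0,0,0],-1],
  [[0,0,-0.087],[0,0,0],-1],
  [[0,0,-0.09],[0,0,0],-1],
  [[0,0,-0.093],[0,0,0],-1],
  [[0,0,-0.0975],[0,0,0],-1],
  [[0,0,-0.0975],[0,0,0],-1],
])

```text
time: 2.8
tcp_pos: [500.3, -256.2, 53.5]
tool_rot: [3.138, 0.133, 0.001]
contact_force: [-2.1, 0.1, 5.3]
finger_gap: 0.2
finger_force: 3.1
```

Emit:
servo_tool([
  [[0,0.003,-0.001],[0,0,0],-1],
  [[-0.0005,0.006,-0.001],[0,0,0],-1],
  [[-0.0008,0.009,-0.001],[0,0,0],-1],
  [[-0.001,0.013,-0.001],[0,0,0],-1],
  [[-0.0014,0.017,-0.001],[0,0,0],-1],
  [[-0.0018,0.022,-0.001],[0,0,0],-1],
  [[-0.0022,0.027,-0.001],[0,0,0],-1],
  [[-0.0027,0.032,-0.001],[0,0,0],-1],
  [[-0.0031,0.037,-0.001],[0,0,0],-1],
  [[-0.0035,0.042,-0.001],[0,0,0],-1],
])

```text
time: 4.05
tcp_pos: [497.9, -225.4, 53.2]
tool_rot: [3.136, 0.133, 0.003]
contact_force: [-2.4, -3.2, 6.1]
finger_gap: 0.0
finger_force: 3.2
```

Emit:
servo_tool([
  [[-0.0006,0.007,0],[0,0,0],-1],
  [[-0.0014,0.017,0],[0,0,0],-1],
  [[-0.0025,0.03,0],[0,0,0],-1],
  [[-0.0037,0.045,0],[0,0,0],-1],
  [[-0.005,0.06,0],[0,0,0],-1],
  [[-0.0062,0.075,0],[0,0,0],-1],
  [[-0.0075,0.09,0],[0,0,0],-1],
  [[-0.0087,0.105,0],[0,0,0],-1],
  [[-0.0096,0.116,0],[0,0,0],-1],
  [[-0.0104,0.125,0],[0,0,0],-1],
])

```text
time: 5.3
tcp_pos: [490.5, -131.4, 53.2]
tool_rot: [3.137, 0.133, 0.004]
contact_force: [1.2, -3.9, 6.0]
finger_gap: -0.1
finger_force: 3.2
```

Emit:
servo_tool([
  [[-0.0005,0.006,0],[0,0,0],-1],
  [[-0.001,0.012,0],[0,0,0],-1],
  [[-0.0015,0.018,0],[0,0,0],-1],
  [[-0.002,0.024,0],[0,0,0],-1],
  [[-0.0025,0.03,0],[0,0,0],-1],
  [[-0.003,0.036,0],[0,0,0],-1],
  [[-0.0035,0.042,0],[0,0,0],-1],
  [[-0.0039,0.047,0],[0,0,0],-1],
  [[-0.0042,0.05,0],[0,0,0],-1],
  [[-0.0043,0.052,0],[0,0,0],-1],
])

```text
time: 6.55
tcp_pos: [487.5, -92.5, 53.2]
tool_rot: [3.137, 0.133, 0.005]
contact_force: [0.5, -2.6, 5.5]
finger_gap: 0.2
finger_force: 3.2
```

Emit:
servo_tool([
  [[-0.0003,0.003,0],[0,0,0],-1],
  [[-0.0005,0.006,0],[0,0,0],-1],
  [[-0.0007,0.009,0],[0,0,0],-1],
  [[-0.001,0.012,0],[0,0,0],-1],
  [[-0.0012,0.015,0],[0,0,0],-1],
  [[-0.0014,0.017,0],[0,0,0],-1],
  [[-0.0016,0.019,0],[0,0,0],-1],
  [[-0.0017,0.021,0],[0,0,0],-1],
  [[-0.0019,0.023,0],[0,0,0],-1],
  [[-0.002,0.024,0],[0,0,0],-1],
])

```text
time: 7.8
tcp_pos: [485.9, -74.7, 53.2]
tool_rot: [3.136, 0.133, 0.005]
contact_force: [0.2, -5.8, 6.4]
finger_gap: -0.5
finger_force: 3.5
```

Emit:
servo_tool([
  [[-0.0001,0.0015,0],[0,0,0],-1],
  [[-0.0002,0.003,0],[0,0,0],-1],
  [[-0.0004,0.0045,0],[0,0,0],-1],
  [[-0.0005,0.006,0],[0,0,0],-1],
  [[-0.0006,0.0075,0],[0,0,0],-1],
])

```text
time: 8.43
tcp_pos: [486.6, -71.5, 54.4]
tool_rot: [3.132, 0.134, 0.009]
contact_force: [-1.7, -19.8, 14.9]
finger_gap: -0.1
finger_force: 10.8
```

Contact with the stop at about 20 N. I'll back off, lift and look.

Emit:
servo_tool([
  [[0,-0.004,0],[0,0,0],-1],
  [[0,-0.009,0],[0,0,0],-1],
  [[0,-0.009,0.01],[0,0,0],-1],
  [[0,-0.009,0.025],[0,0,0],-1],
  [[0,-0.02,0.06],[0,0,0],-1],
  [[0,-0.06,0.12],[0,0,0],-1],
  [[-0.05,-0.12,0.19],[0,0,0],-1],
  [[-0.1,-0.17,0.25],[0,0,0],-1],
  [[-0.14,-0.22,0.28],[0,0,0],-1],
  [[-0.14,-0.22,0.28],[0,0,0],-1],
])

```text
time: 9.68
tcp_pos: [378.2, -234.8, 264.2]
tool_rot: [3.137, 0.128, 0.003]
contact_force: [0.5, -0.4, -0.6]
finger_gap: -0.2
finger_force: 0.0
```

Run:
```python
from h import *
S=snapshot("side");T=snapshot("top");o=get_obs();print(o["tcp_pos"],o["tool_rot"],o["contact_force"],o["time"])
b=T["img"][145:245,180:320];a=S["img"][140:260,200:368]
cv2.imwrite("pics/c2.png",np.hstack([cv2.resize(x,(400,286),interpolation=cv2.INTER_CUBIC) for x in(a,b)]))
```

```text
[ 378.98274491 -233.440367    262.53756089] [-3.13876828e+00 -1.30224334e-01 -3.13978513e-04] [-0.15710553 -0.0679556  -0.00691864] 9.775
```

View pics/c2.png

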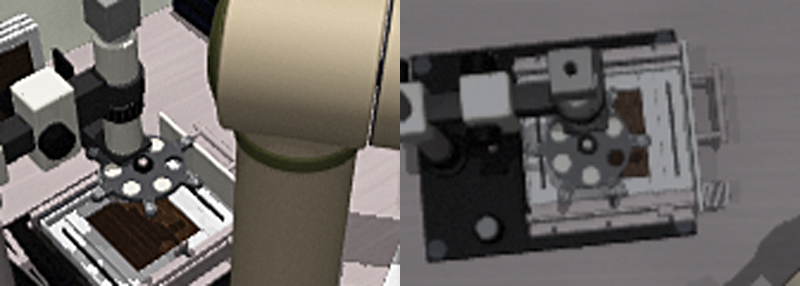

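The tray is under the wheel and its front plate is level with the base's edge (top crop x≈685). The empty hole is now over brown at (617,155). I'll measure the travel numerically.

Run:
```python
from h import *
T=snapshot("top");g1=cv2.cvtColor(T["img"],6).astype(int);g0=cv2.cvtColor(cv2.imread("pics/top0.png"),6).astype(int)
# match front plate + pull bar patch from before, in after image
for (x0,x1,y0,y1) in((322,346,152,195),(322,348,150,218)):
    t=g0[y0:y1,x0:x1].astype(np.uint8);r=cv2.matchTemplate(g1[y0-10:y1+15,250:330].astype(np.uint8),t,cv2.TM_CCOEFF_NORMED)
    _,v,_,p=cv2.minMaxLoc(r);x,y=250+p[0],y0-10+p[1]
    i=r[p[1],p[0]-1:p[0]+2];dx=(i[0]-i[2])/(2*(i[0]-2*i[1]+i[2]))
    j=r[p[1]-1:p[1]+2,p[0]];dy=(j[0]-j[2])/(2*(j[0]-2*j[1]+j[2]))
    c=((x0+x1)/2,(y0+y1)/2);A=ray(T,c,80);B=ray(T,(c[0]+x+dx-x0,c[1]+y+dy-y0),80);print(v,B-A,np.linalg.norm(B-A))
```

```text
0.4295881986618042 [-13.25782123 173.44917606   0.        ] 173.9551278333173
0.4190003275871277 [-13.14936605 172.81683311   0.        ] 173.31636862876653
```

Run:
```python
from h import *
T=snapshot("top");g1=cv2.cvtColor(T["img"],6).astype(int);g0=cv2.cvtColor(cv2.imread("pics/top0.png"),6).astype(int)
for y in(160,170,180,195): print(y,"0:",list(g0[y,322:350]),"\n   1:",list(g1[y+4,270:298]))
```

```text
160 0: [np.int64(118), np.int64(81), np.int64(88), np.int64(75), np.int64(62), np.int64(60), np.int64(88), np.int64(151), np.int64(98), np.int64(108), np.int64(111), np.int64(110), np.int64(118), np.int64(117), np.int64(118), np.int64(118), np.int64(118), np.int64(118), np.int64(120), np.int64(119), np.int64(119), np.int64(120), np.int64(120), np.int64(119), np.int64(119), np.int64(120), np.int64(120), np.int64(120)] 
   1: [np.int64(118), np.int64(103), np.int64(99), np.int64(98), np.int64(88), np.int64(85), np.int64(76), np.int64(79), np.int64(58), np.int64(146), np.int64(123), np.int64(106), np.int64(105), np.int64(105), np.int64(105), np.int64(105), np.int64(105), np.int64(113), np.int64(114), np.int64(113), np.int64(114), np.int64(114), np.int64(114), np.int64(114), np.int64(114), np.int64(113), np.int64(113), np.int64(114)]
170 0: [np.int64(94), np.int64(152), np.int64(155), np.int64(155), np.int64(117), np.int64(79), np.int64(61), np.int64(68), np.int64(151), np.int64(82), np.int64(68), np.int64(70), np.int64(70), np.int64(77), np.int64(78), np.int64(116), np.int64(89), np.int
[... 1565 characters left out ...]
(61), np.int64(54), np.int64(152), np.int64(116), np.int64(112), np.int64(112), np.int64(113), np.int64(119), np.int64(120), np.int64(119), np.int64(120), np.int64(119), np.int64(119), np.int64(119), np.int64(119), np.int64(118), np.int64(119), np.int64(119), np.int64(119)] 
   1: [np.int64(151), np.int64(139), np.int64(151), np.int64(151), np.int64(152), np.int64(147), np.int64(55), np.int64(147), np.int64(151), np.int64(151), np.int64(151), np.int64(114), np.int64(70), np.int64(147), np.int64(104), np.int64(104), np.int64(106), np.int64(105), np.int64(105), np.int64(105), np.int64(106), np.int64(112), np.int64(113), np.int64(114), np.int64(112), np.int64(113), np.int64(113), np.int64(112)]
```

Image estimate is 176 ± 3 mm, which is ambiguous, so I'll push once more gently on the plate above the lever.

Emit:
servo_tool([
  [[0.05,0.06,0],[0,0,0],-1],
  [[0.1,0.12,-0.04],[0,0,0],-1],
  [[0.142,0.18,-0.1],[0,0,0],-1],
  [[0.142,0.184,-0.17],[0,0,0],-1],
  [[0.142,0.184,-0.235],[0,0,0],-1],
  [[0.142,0.184,-0.2485],[0,0,0],-1],
  [[0.142,0.194,-0.2485],[0,0,0],-1],
  [[0.142,0.204,-0.2485],[0,0,0],-1],
  [[0.142,0.21,-0.2485],[0,0,0],-1],
  [[0.142,0.212,-0.2485],[0,0,0],-1],
])

```text
time: 11.12
tcp_pos: [486.2, -73.9, 76.8]
tool_rot: [3.138, 0.134, 0.002]
contact_force: [-0.5, -0.0, 0.3]
finger_gap: -0.2
finger_force: 0.0
```

Emit:
servo_tool([
  [[0,0.0015,0],[0,0,0],-1],
  [[0,0.003,0],[0,0,0],-1],
  [[0,0.0045,0],[0,0,0],-1],
  [[0,0.006,0],[0,0,0],-1],
  [[0,0.007,0],[0,0,0],-1],
  [[0,0.007,0],[0,0,0],-1],
])

```text
time: 11.88
tcp_pos: [485.8, -69.1, 76.0]
tool_rot: [3.138, 0.133, -0.0]
contact_force: [-1.0, -4.9, 0.5]
finger_gap: 0.1
finger_force: 1.8
```

Emit:
servo_tool([
  [[-0.0001,0.001,0],[0,0,0],-1],
  [[-0.0002,0.002,0],[0,0,0],-1],
  [[-0.0002,0.003,0],[0,0,0],-1],
  [[-0.0003,0.004,0],[0,0,0],-1],
])

```text
time: 12.38
tcp_pos: [485.6, -66.5, 76.1]
tool_rot: [3.137, 0.134, -0.0]
contact_force: [-1.7, -11.1, -0.9]
finger_gap: -0.1
finger_force: 5.1
```

Emit:
servo_tool([
  [[0,0.0008,0],[0,0,0],-1],
  [[-0.0001,0.0015,0],[0,0,0],-1],
  [[-0.0002,0.0022,0],[0,0,0],-1],
  [[-0.0002,0.003,0],[0,0,0],-1],
])

```text
time: 12.88
tcp_pos: [485.7, -66.3, 76.1]
tool_rot: [3.134, 0.134, 0.0]
contact_force: [-3.0, -23.7, -4.3]
finger_gap: -0.1
finger_force: 11.3
```

The tray is hard against its stop at y=-66.3, so it's home. Next I'll back off and go to the wheel side.

Emit:
servo_tool([
  [[0,-0.01,0],[0,0,0],-1],
  [[0,-0.027,0.02],[0,0,0],-1],
  [[-0.04,-0.027,0.08],[0,0,0],-1],
  [[-0.0927,-0.01,0.1387],[0,0,0],-1],
  [[-0.0927,0.05,0.1387],[0,0,0],-1],
  [[-0.0927,0.11,0.1387],[0,0,0],-1],
  [[-0.0927,0.17,0.1387],[0,0,0],-1],
  [[-0.0927,0.22,0.1387],[0,0,0],-1],
  [[-0.0927,0.2517,0.1387],[0,0,0],-1],
  [[-0.0927,0.2517,0.1387],[0,0,0],-1],
])

```text
time: 14.12
tcp_pos: [415.7, 126.5, 180.1]
tool_rot: [-3.138, -0.137, 0.0]
contact_force: [-0.1, 0.3, -0.1]
finger_gap: 0.2
finger_force: 0.0
```

Emit:
servo_tool([
  [[0.032,0.0027,0],[0,0,0],-1],
  [[0.0638,0.0053,0],[0,0,0],-1],
  [[0.0638,0.0053,0],[0,0,0],-1],
  [[0.065,-0.009,0],[0,0,0],-1],
  [[0.066,-0.02,0],[0,0,0],-1],
  [[0.067,-0.031,0],[0,0,0],-1],
  [[0.068,-0.042,0],[0,0,0],-1],
  [[0.0687,-0.0531,0],[0,0,0],-1],
  [[0.0687,-0.0531,0],[0,0,0],-1],
])

```text
time: 15.25
tcp_pos: [467.8, 84.5, 180.2]
tool_rot: [3.138, 0.132, 0.001]
contact_force: [1.0, 0.6, -0.9]
finger_gap: -0.0
finger_force: 0.0
```

Emit:
servo_tool([
  [[-0.032,-0.0027,0],[0,0,0],-1],
  [[-0.0638,-0.0053,0],[0,0,0],-1],
  [[-0.0638,-0.0053,0],[0,0,0],-1],
])

```text
time: 15.62
tcp_pos: [419.2, 81.4, 180.3]
tool_rot: [3.139, 0.133, 0.001]
contact_force: [0.3, 0.3, 0.6]
finger_gap: 0.1
finger_force: 0.0
```

Run:
```python
from h import *
T=snapshot("top");o=get_obs();print(o["tcp_pos"],o["contact_force"],o["time"])
S=snapshot("side")
b=T["img"][160:230,210:308];a=S["img"][140:260,200:368]
cv2.imwrite("pics/c3.png",np.hstack([cv2.resize(x,(400,286),interpolation=cv2.INTER_CUBIC) for x in(a,b)]))
```

```text
[420.07085228  81.32450611 180.4441299 ] [0.86720935 0.18158474 0.21418621] 15.675
```

View pics/c3.png

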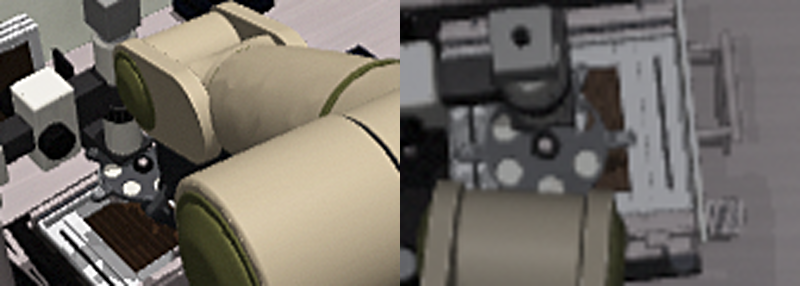

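The white filter now sits lower right at (587,163), and the empty hole is upper right over brown at (587,120). One click is done, so I'll repeat.

Emit:
servo_tool([
  [[-0.0049,0.0584,0],[0,0,0],-1],
  [[-0.0049,0.0584,0],[0,0,0],-1],
  [[0.0269,0.061,0],[0,0,0],-1],
  [[0.0589,0.0637,0],[0,0,0],-1],
  [[0.0589,0.0637,0],[0,0,0],-1],
  [[0.06,0.049,0],[0,0,0],-1],
  [[0.061,0.038,0],[0,0,0],-1],
  [[0.062,0.027,0],[0,0,0],-1],
  [[0.063,0.016,0],[0,0,0],-1],
  [[0.0638,0.0053,0],[0,0,0],-1],
])

```text
time: 16.98
tcp_pos: [467.6, 84.5, 180.2]
tool_rot: [3.138, 0.133, 0.001]
contact_force: [-0.8, -0.5, -0.1]
finger_gap: -0.1
finger_force: 0.1
```

Emit:
servo_tool([
  [[0,0,0],[0,0,0],-1],
  [[-0.032,-0.0027,0],[0,0,0],-1],
  [[-0.0638,-0.0053,0],[0,0,0],-1],
  [[-0.09,-0.06,0.03],[0,0,0],-1],
  [[-0.1,-0.14,0.1],[0,0,0],-1],
  [[-0.1,-0.22,0.12],[0,0,0],-1],
  [[-0.1,-0.3,0.12],[0,0,0],-1],
  [[-0.1,-0.38,0.12],[0,0,0],-1],
  [[-0.1,-0.46,0.12],[0,0,0],-1],
  [[-0.1,-0.46,0.12],[0,0,0],-1],
])

```text
time: 18.23
tcp_pos: [392.0, -262.8, 269.5]
tool_rot: [3.139, 0.127, -0.001]
contact_force: [-0.7, 1.1, 0.3]
finger_gap: 0.0
finger_force: 0.0
```

Run:
```python
from h import *
T=snapshot("top");o=get_obs();print(o["tcp_pos"],o["contact_force"],o["time"])
S=snapshot("side")
b=T["img"][150:250,180:320];a=S["img"][140:260,200:368]
cv2.imwrite("pics/c4.png",np.hstack([cv2.resize(x,(400,286),interpolation=cv2.INTER_CUBIC) for x in(a,b)]))
```

```text
[ 392.20100281 -261.61518705  269.6164409 ] [ 0.32817168  0.38238867 -0.0971359 ] 18.275
```

View pics/c4.png

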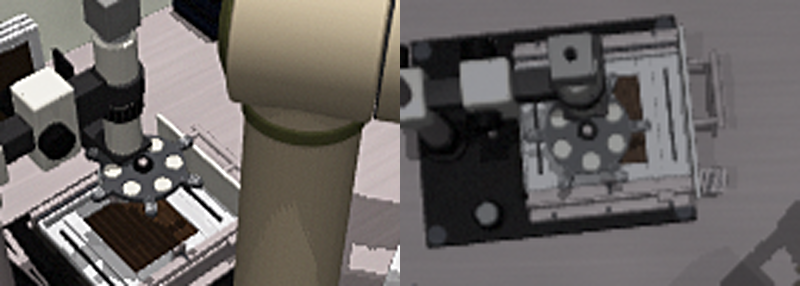

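All five white filters are visible at 556, 563, 590, 617 and 608 across the wheel in the top crop, so the empty hole is under the tube. The tray is home and the arm is clear. Handing in.

```bash
python3 -c "
from rig import *
print(close_job())"
```

```text
the job is handed in; nothing more can be done
None
```

The tray, with the small brown panel on it, is fully home against its stop, the lever was let go, and the filter wheel has clicked twice so its empty hole sits under the tube; I've handed the job in after 18 s of robot time, without seeing the verdict.

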